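# Gauge two guide bushes on a pin and sort them

## Task

Check the two steel guide bushes on the upright gauge pin, one at a time: slide the bush down over the pin without forcing it to see whether it goes right down onto the base or stops at the pin's tip, holding it there a moment. Stand a bush that goes fully down in the square wooden tray and one that stops at the tip in the round metal dish, and put the first one away before you try the second. Leave the screwdriver, the glue bottle and the wood offcut where they are.

Things in the scene. Friction and masses are not known exactly. Their poses are not given: they have to be found in the camera images.
- bush_a: one of the two plain steel guide bushes, alike outside: a tube of 44 mm outer diameter, 50 mm tall, 320 to 400 g give or take a fifth, standing on end. One of the pair has a 31 mm bore and slides down over the 28 mm pin; the other has a 23 mm bore and stops on the pin's tapered tip, its lower end about 2 mm below the tip: the gauge tells which. Origin: centre of its underside; z is its axis, up. 
- bush_b: one of the two plain steel guide bushes, alike outside: a tube of 44 mm outer diameter, 50 mm tall, 320 to 400 g give or take a fifth, standing on end. One of the pair has a 31 mm bore and slides down over the 28 mm pin; the other has a 23 mm bore and stops on the pin's tapered tip, its lower end about 2 mm below the tip: the gauge tells which. Origin: centre of its underside; z is its axis, up. 
- gauge: the gauge, fixed to the bench: a grey painted base plate 90 x 90 x 12 mm with one upright bright steel pin in its middle, 28 mm in diameter and standing 55 mm above the plate; the pin's top 6 mm taper to 20 mm diameter. Origin: centre of the plate's underside, on the bench; z up along the pin.
- gauge_seat (a point): on the pin's axis at the top of the base plate (12 mm above the bench): where the underside of a bush that goes fully down rests; z up.
- gauge_tip (a point): on the pin's axis at the pin's top end, 67 mm above the bench; z up.
- tray: the square wooden tray for bushes that fit, fixed to the bench: 124 x 124 mm outside, walls 4 mm thick and 16 mm high, floor 4 mm thick. Origin: centre of its underside; z up.
- tray_floor (a point): centre of the tray's inner floor, 4 mm above the bench.
- dish: the round metal dish for bushes that do not fit, fixed to the bench: 124 mm outer diameter, wall 3 mm thick and 16 mm high, floor 4 mm thick. Origin: centre of its underside; z up.
- dish_floor (a point): centre of the dish's inner floor, 4 mm above the bench.
- screwdriver: bystander: a screwdriver lying on the bench beyond the gauge. Leave it.
- glue: bystander: a yellow glue bottle, 52 mm in diameter and 150 mm tall, standing at the left. Origin: centre of its underside. Leave it.
- offcut: bystander: a softwood offcut 140 x 45 x 30 mm lying at the right. Origin: centre of its underside. Leave it.
Not all that is in view belongs to the job. Several things have the shape of the gauge; the one meant has the colours described above.

How it is judged:
On the way, in this order (a step that is already met when the one before it is completed fails the run):
1. one bush is tried on the pin: the one that fits goes down onto the base (within 4 mm), or the other is set on the pin's tip (its lower end touching it, coaxial within 5 mm) (((horizontal distance between bush_a and gauge_seat below 0.004 m and z of bush_a in the frame of gauge_seat below 0.004 m and angle between bush_a's own z axis and vertical below 0.12 rad) or (horizontal distance between bush_b and gauge_tip below 0.005 m and z of bush_b in the frame of gauge_tip below 0.003 m and angle between bush_b's own z axis and vertical below 0.15 rad and contact force between bush_b and gauge above 0.5 N))), for 0.2 s.
2. that bush stands in its own place (fits: square tray; stops: round dish) while the other is not yet put away ((((horizontal distance between bush_a and tray_floor below 0.056 m and z of bush_a in the frame of tray_floor between -0.002 and 0.003 m and angle between bush_a's own z axis and vertical below 0.1 rad) and not (horizontal distance between bush_b and dish_floor below 0.056 m and z of bush_b in the frame of dish_floor between -0.002 and 0.003 m and angle between bush_b's own z axis and vertical below 0.1 rad)) or ((horizontal distance between bush_b and dish_floor below 0.056 m and z of bush_b in the frame of dish_floor between -0.002 and 0.003 m and angle between bush_b's own z axis and vertical below 0.1 rad) and not (horizontal distance between bush_a and tray_floor below 0.056 m and z of bush_a in the frame of tray_floor between -0.002 and 0.003 m and angle between bush_a's own z axis and vertical below 0.1 rad)))), for 0.2 s.
3. the other bush is tried on the pin in the same way, with the first in its place ((((horizontal distance between bush_a and gauge_seat below 0.004 m and z of bush_a in the frame of gauge_seat below 0.004 m and angle between bush_a's own z axis and vertical below 0.12 rad) and (horizontal distance between bush_b and dish_floor below 0.056 m and z of bush_b in the frame of dish_floor between -0.002 and 0.003 m and angle between bush_b's own z axis and vertical below 0.1 rad)) or ((horizontal distance between bush_b and gauge_tip below 0.005 m and z of bush_b in the frame of gauge_tip below 0.003 m and angle between bush_b's own z axis and vertical below 0.15 rad and contact force between bush_b and gauge above 0.5 N) and (horizontal distance between bush_a and tray_floor below 0.056 m and z of bush_a in the frame of tray_floor between -0.002 and 0.003 m and angle between bush_a's own z axis and vertical below 0.1 rad)))), for 0.2 s.
At the end, for the whole second after the job is handed in: The bush that slides fully down the pin stands on end on the floor of the square wooden tray, and the one that stops at the tip stands on end on the floor of the round metal dish, both within 0.1 rad of upright, released and at rest (horizontal distance between bush_a and tray_floor below 0.056 m and z of bush_a in the frame of tray_floor between -0.002 and 0.003 m and angle between each of bush_a, bush_b's own z axis and vertical below 0.1 rad and horizontal distance between bush_b and dish_floor below 0.056 m and z of bush_b in the frame of dish_floor between -0.002 and 0.003 m and linear speed of each of bush_a, bush_b below 0.02 m/s); the robot touches nothing.
It fails at once if a bush is forced onto the gauge (over 80 N) (contact force between any of bush_a, bush_b and gauge above 80 N).
It fails at once if a bystander is disturbed (moved more than 30 mm) (distance of any of screwdriver, glue, offcut from where it was at the start of the episode above 0.03 m).
It also fails if it takes over 72 s, if anything falls off the work surface, if the arm or the gripper's body presses on something with over 40 N, if the wrist force passes 120 N, or if a joint passes its speed limit or range.

## Robot

A 6-joint arm with a two-finger parallel gripper is mounted at the origin on the work surface. World frame = base frame: x ahead of the robot, y to its left, z up, the work surface at z = 0. Lengths are in m, angles in rad, forces in N, time in s.
With the tool pointing down it reaches from about 0.325 to 1 m from the base axis. Payload 5.1 kg.
Tool frame: the origin (TCP) lies at the very end of the fingers, on their centre line; the grasp point (between the pads) lies 19 mm behind it; z points along the fingers, y is the line along which they close (so a half turn about z gives the same grasp; the last joint's range is limited). The gripper opens to 85 mm and grips with 20 to 120 N. Pads are 22 mm wide; open, the fingers measure 114 mm over their backs; the gripper's body (76 mm by 85 mm) begins 54 mm behind the grasp point. The pads swing forward as they close: fully open they stand 13 mm farther back than shut.
Start: joints at [1.211, 0.124, 1.65, -0, 1.367, -0.083], TCP at [0.178, 0.625, 0.209] pointing down, gripper open.
Joint ranges: [-2.61, 2.61], [-1.02, 2.33], [0.03, 2.71], [-1.35, 4.49], [0.32, 2.68], [-2.91, 2.91]. Speed limits (rad/s): [2.57, 2.57, 3.14, 3.14, 3.14, 3.14].

## Interface

Orientations are given as a rotation vector (axis times angle).
In Python, from station import robot, viewer, close_job gives the robot as it stands.
- The arm moves only by the shell command python3 -m creep 'ROWS' [FORCE]. ROWS is JSON, a list of rows, each an object with "delta_pos": the shift along the tool's x, y, z in units of 50 cm (1.0 is 50 cm), a list of three; "roll": the turn about the tool's z in units of 120 degrees (1.0 is 120 degrees); "hand": the closure, from 0 (fully open) to 1 (shut). In form: [{"delta_pos": [dx, dy, dz], "roll": roll, "hand": hand}, ...]. A call has 1 to 5 rows; each row shifts and turns the commanded pose from where the row before left it, along the tool's axes as they then stand; what a row does not reach is not made up. A row lasts 1/12 s, in which the tool goes at most 41.7 mm and 7.16 degrees, less where a joint would pass 70% of its speed; a pose out of reach is approached as far as the arm can. A call with a number of a shift or a turn outside -1 to 1 is refused whole. A call with a gripper value outside its range is refused whole. The fingers move at their own pace and stop on an object; FORCE is the grip in N (left out, the last holds). Time passes only in rows, so rows that do not move let the fingers close. It gives the time, the measured TCP pose, the force, the opening and the grip force at its end, in the units of the state.
- robot.state(): the state, without advancing time (a new reading comes with each control period).
- viewer.grab_frame(name): name is "side" or "top" or "wrist"; returns (picture, depth): 480x640x3 uint8, blue, green, red; 480x640 float32, m along the optical axis (not along the pixel's ray), 0 where there is no reading.
- viewer.camera_model(name): a dict with "K" (3x3 intrinsics, pixels), "k1" (the pictures are not rectified: a ray, as slopes to the right and down, at radius r is drawn at 1 + k1 r^2 times it, then the intrinsics apply), "T" (4x4, takes a point from camera to world coordinates); the wrist camera has in their place "T_tool_cam" (4x4, takes a point from camera to tool coordinates, whose origin is the TCP and whose axes are the flange's). Camera axes: x right, y down, z forward; pixel columns grow to the right and rows downward; lengths in m; the calibration is good to about 2 mm. A picture is of the moment at which its call begins: read the wrist's pose just before it. camera_model takes no time and is no camera call.
- close_job(): hands the job in; it is judged then, once.
The state is a dict: "t": time; "q": joint angles; "dq": joint speeds; "tau": joint torques, N m; "ee_pos": TCP position; "tool_rot": TCP orientation; "contact_force": force on the tool from outside, world axes, zero at the start; "ft_torque": the same for the moment, N m; "gripper_width": finger opening in m; "grasp_force": force on a finger pad.
Only numpy, scipy, OpenCV 4.12 (cv2) and the standard library are available. Lean on these libraries where they do the work, as an engineer would, in place of code of your own. Each camera call takes 0.05 s, during which the arm holds its last target. There are 200 camera calls.

## Working session

There is one attempt and no reset: what is moved stays moved. The work goes in short steps, Python scripts to look and compute and a shell command to move; the robot and the scene stay as the last step left them, time stands still between calls to the robot, and variables do not carry over. Pictures are saved under pics/ and viewed, at most 10 in all, crops included, and the job is handed in when it is done.

```bash
mkdir -p pics; ls
cat > h.py <<'E'
import numpy as np,cv2
from station import robot,viewer
from scipy.spatial.transform import Rotation as R
def cam(n):
    m=viewer.camera_model(n)
    s=robot.state()
    if 'T' in m: T=np.array(m['T'])
    else:
        W=np.eye(4);W[:3,:3]=R.from_rotvec(s['tool_rot']).as_matrix();W[:3,3]=s['ee_pos'];T=W@np.array(m['T_tool_cam'])
    im,d=viewer.grab_frame(n)
    return im,d,np.array(m['K']),m['k1'],T
def cloud(n):
    im,d,K,k1,T=cam(n)
    v,u=np.mgrid[:480,:640]
    p=cv2.undistortPoints(np.stack([u.ravel(),v.ravel()],1).astype(float)[:,None],K,np.array([k1,0,0,0.]))[:,0].reshape(480,640,2)
    P=np.dstack([p*d[...,None],d])@T[:3,:3].T+T[:3,3]
    P[d==0]=np.nan
    return im,P
E
python3 - <<'E'
from h import *
s=robot.state();print({k:np.round(v,3) for k,v in s.items()})
a,P=cloud('top');b,Q=cloud('side')
np.savez('/tmp/c.npz',a=a,P=P,b=b,Q=Q)
cv2.imwrite('pics/top.png',a);cv2.imwrite('pics/side.png',b)
print(R.from_rotvec(s['tool_rot']).as_matrix().round(3))
E
```

```text
pics
{'t': np.float64(0.0), 'q': array([ 1.211,  0.124,  1.652,  0.   ,  1.368, -0.083]), 'dq': array([ 0.001,  0.001, -0.002, -0.001,  0.   , -0.   ]), 'tau': array([-0.0000e+00, -4.2362e+01, -3.6545e+01, -0.0000e+00,  7.0000e-03,
       -0.0000e+00]), 'ee_pos': array([0.177, 0.625, 0.208]), 'tool_rot': array([-4.330e-01, -3.111e+00,  3.000e-03]), 'contact_force': array([ 0.509,  0.02 , -0.648]), 'ft_torque': array([-0.013,  0.01 ,  0.021]), 'grasp_force': np.float64(0.0), 'gripper_width': np.float64(0.085)}
[[-0.962  0.273 -0.001]
 [ 0.273  0.962 -0.002]
 [ 0.    -0.002 -1.   ]]
```

View pics/top.png

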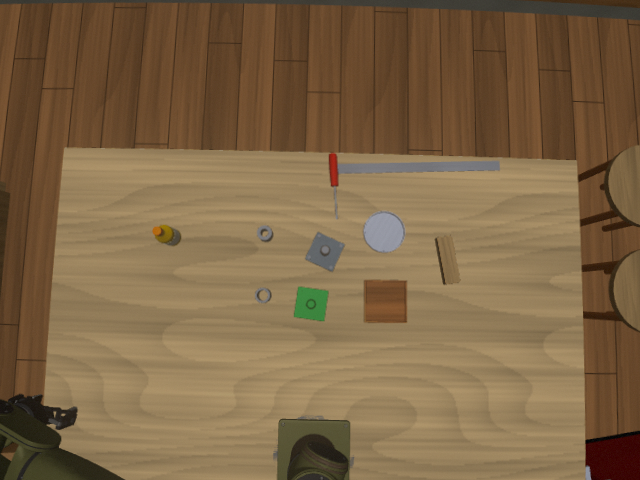

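View pics/side.png

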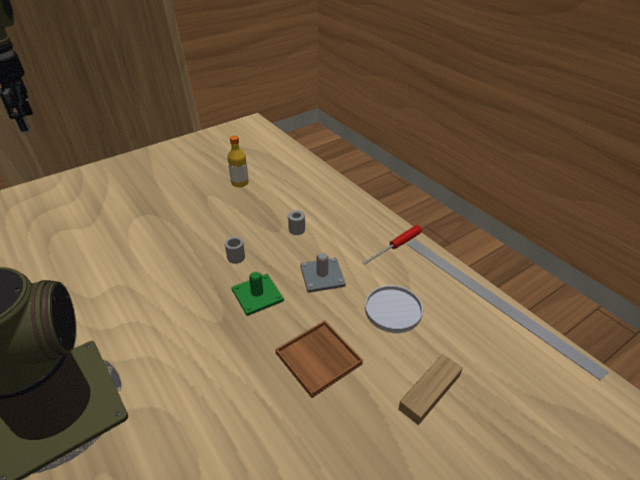

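The two things shaped like the gauge are the grey one, at top (325,251) and side (322,272), and the green one, at top (311,304) and side (257,290). The grey one has the painted grey plate and bright pin described, so I'll confirm it in a crop. The bushes are at top (265,233) and (264,295), the dish at (384,232) and the tray at (385,301).

Run:
```python
from h import *
c=np.load('/tmp/c.npz');P=c['P'];a=c['a'];Q=c['Q']
cv2.imwrite('pics/crop.png',np.hstack([cv2.resize(a[200:330,240:360],(400,433)),cv2.resize(c['b'][200:330,210:360],(400,347+86))]))
def rep(n,P,u0,u1,v0,v1,z0,z1):
    q=P[v0:v1,u0:u1].reshape(-1,3);q=q[(q[:,2]>z0)&(q[:,2]<z1)]
    if len(q)<3: print(n,'few',len(q));return
    r=cv2.minAreaRect(q[:,:2].astype(np.float32)); print(n,len(q),'mean',q.mean(0).round(4),'rect',np.round(r[0],4),np.round(r[1],4),round(r[2],1))
rep('bushF',P,250,280,218,248,.035,.07);rep('bushN',P,250,280,280,310,.035,.07)
rep('plate',P,300,350,228,275,.006,.03);rep('pin',P,300,350,228,275,.045,.09)
rep('greenpin',P,290,335,283,325,.045,.09)
rep('dish',P,358,410,206,258,.002,.03);rep('tray',P,358,412,275,328,.002,.03)
rep('glue',P,145,190,218,250,.03,.2);rep('offcut',P,430,465,230,290,.015,.05)
for n,w in [('F',(285,308,208,238)),('N',(223,248,235,266))]: rep('side bush'+n,Q,*w,.044,.07)
rep('side pin',Q,310,335,250,275,.055,.09);rep('side plate',Q,295,350,255,295,.008,.02)
```

```text
bushF 142 mean [0.6324 0.1577 0.0486] rect [0.6322 0.1581] [0.0425 0.0408] 47.7
bushN 108 mean [0.4563 0.1574 0.0487] rect [0.4564 0.1575] [0.0422 0.0424] 21.3
plate 838 mean [ 0.5861 -0.018   0.0117] rect [ 0.5872 -0.0099] [0.1374 0.1289] 83.6
pin 75 mean [ 0.5851 -0.0182  0.0636] rect [ 0.5852 -0.0182] [0.0251 0.0231] 2.1
greenpin 75 mean [0.4349 0.0182 0.065 ] rect [0.4343 0.0194] [0.0253 0.0254] 1.2
dish 1285 mean [ 0.6504 -0.1924  0.0058] rect [ 0.6521 -0.1929] [0.1543 0.1546] 1.3
tray 1642 mean [ 0.445  -0.1995  0.0065] rect [ 0.446  -0.1978] [0.1527 0.1578] 1.0
glue 382 mean [0.6153 0.4267 0.1011] rect [0.6178 0.433 ] [0.0449 0.0509] 72.1
offcut 775 mean [ 0.5698 -0.378   0.0292] rect [ 0.5705 -0.3796] [0.1374 0.0493] 9.6
side bushF 148 mean [0.6318 0.1564 0.0497] rect [0.6333 0.1581] [0.0429 0.0415] 47.9
side bushN 148 mean [0.4532 0.1555 0.0492] rect [0.4536 0.1559] [0.0448 0.0404] 62.9
side pin 112 mean [ 0.5836 -0.0214  0.0642] rect [ 0.5852 -0.0201] [0.0254 0.0256] 80.1
side plate 928 mean [ 0.5815 -0.0243  0.013 ] rect [ 0.586  -0.0181] [0.0994 0.0901] 66.8
```

View pics/crop.png

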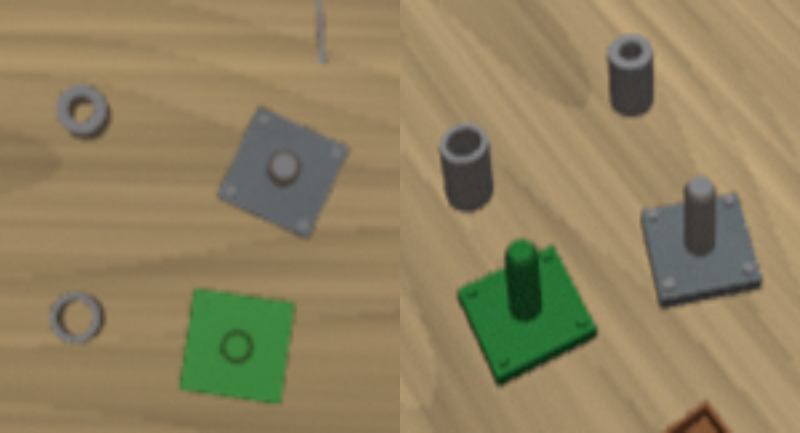

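Crop: the grey plate with the bright steel pin (left half, about (283,167)) is the gauge. The green one is a decoy. Both cameras agree to within about 2–3 mm. I'll align the tool with the world axes and go above the near bush.

```bash
python3 -m creep '[{"delta_pos":[0,0,0],"roll":-0.044,"hand":0},{"delta_pos":[0,0,0],"roll":-0.044,"hand":0},{"delta_pos":[0,0,0],"roll":-0.044,"hand":0}]' 40
python3 -m creep '[{"delta_pos":[-0.035,-0.058,0],"roll":0,"hand":0},{"delta_pos":[-0.035,-0.058,0],"roll":0,"hand":0},{"delta_pos":[-0.035,-0.058,0],"roll":0,"hand":0},{"delta_pos":[-0.035,-0.058,0],"roll":0,"hand":0},{"delta_pos":[-0.035,-0.058,0],"roll":0,"hand":0}]'
python3 -m creep '[{"delta_pos":[-0.035,-0.058,0],"roll":0,"hand":0},{"delta_pos":[-0.035,-0.058,0],"roll":0,"hand":0},{"delta_pos":[-0.035,-0.058,0],"roll":0,"hand":0},{"delta_pos":[-0.035,-0.058,0],"roll":0,"hand":0},{"delta_pos":[-0.035,-0.058,0],"roll":0,"hand":0}]'
python3 -m creep '[{"delta_pos":[-0.035,-0.058,0],"roll":0,"hand":0},{"delta_pos":[-0.035,-0.058,0],"roll":0,"hand":0},{"delta_pos":[-0.035,-0.058,0],"roll":0,"hand":0},{"delta_pos":[-0.035,-0.058,0],"roll":0,"hand":0},{"delta_pos":[-0.035,-0.058,0],"roll":0,"hand":0}]'
python3 -m creep '[{"delta_pos":[-0.035,-0.058,0],"roll":0,"hand":0},{"delta_pos":[0,0,0],"roll":0,"hand":0},{"delta_pos":[0,0,0],"roll":0,"hand":0}]'
cat > look.py <<'E'
from h import *
import sys
s=robot.state();im,P=cloud('wrist');cv2.imwrite('pics/%s.png'%sys.argv[1],im)
print(s['t'],np.round(s['ee_pos'],4),np.round(R.from_rotvec(s['tool_rot']).as_matrix()[:,0],3),s['gripper_width'],s['grasp_force'],np.round(s['contact_force'],2))
for a in sys.argv[2:]:   # x,y,r,zlo,zhi : circle fit window
    x,y,r,z0,z1=map(float,a.split(','))
    q=P[(np.hypot(P[...,0]-x,P[...,1]-y)<r)&(P[...,2]>z0)&(P[...,2]<z1)]
    if len(q)>5: (c,rad)=cv2.minEnclosingCircle(q[:,:2].astype(np.float32));print(a,len(q),q.mean(0).round(4),'circ',np.round(c,4),round(rad,4),'med z',np.median(q[:,2]).round(4))
    else: print(a,'few')
E
python3 look.py w1 .455,.157,.035,.044,.06
```

```text
t: 0.35
ee_pos: [0.1775, 0.6249, 0.2084]
tool_rot: [0.007, -3.141, 0.002]
contact_force: [0.3, 0.0, 0.7]
gripper_width: 0.0857
grasp_force: 0.0
t: 0.77
ee_pos: [0.2653, 0.4786, 0.2085]
tool_rot: [0.0, -3.141, 0.002]
contact_force: [0.6, -0.4, -0.1]
gripper_width: 0.0856
grasp_force: 0.0
t: 1.18
ee_pos: [0.3528, 0.3335, 0.2088]
tool_rot: [0.0, -3.141, 0.0]
contact_force: [0.3, -0.7, 0.3]
gripper_width: 0.0855
grasp_force: 0.0
t: 1.6
ee_pos: [0.4403, 0.1885, 0.2089]
tool_rot: [-0.001, -3.141, 0.0]
contact_force: [0.2, 0.5, -0.6]
gripper_width: 0.0853
grasp_force: 0.0
t: 1.85
ee_pos: [0.4577, 0.1599, 0.2087]
tool_rot: [-0.006, -3.14, -0.0]
contact_force: [-0.7, 0.5, -1.2]
gripper_width: 0.0856
grasp_force: 0.0
1.85 [0.4577 0.1599 0.2087] [-1.     0.004  0.001] 0.0856333965174844 0.0 [-0.71  0.53 -1.17]
.455,.157,.035,.044,.06 1250 [0.4553 0.1571 0.0493] circ [0.4559 0.1574] 0.0222 med z 0.0495
```

View pics/w1.png

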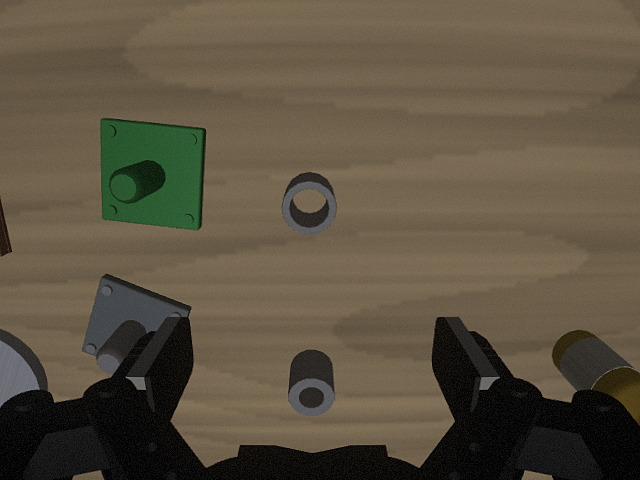

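The near bush is at (309,205) and shows a wide bore. The far one is at (311,395) with a narrow bore. Wrist fit of the near bush: (0.4556,0.1573), r 22.2 mm, top 49.5 mm, which matches the given sizes. Going down to grip it.

```bash
python3 -m creep '[{"delta_pos":[0.004,-0.005,0.06],"roll":0,"hand":0},{"delta_pos":[0,0,0.06],"roll":0,"hand":0},{"delta_pos":[0,0,0.06],"roll":0,"hand":0},{"delta_pos":[0,0,0.06],"roll":0,"hand":0},{"delta_pos":[0,0,0.06],"roll":0,"hand":0}]' 40
python3 -m creep '[{"delta_pos":[0,0,0.05],"roll":0,"hand":0},{"delta_pos":[0,0,0.03],"roll":0,"hand":0},{"delta_pos":[0,0,0],"roll":0,"hand":0},{"delta_pos":[0,0,0],"roll":0,"hand":0.4},{"delta_pos":[0,0,0],"roll":0,"hand":0.6}]'
python3 -m creep '[{"delta_pos":[0,0,0],"roll":0,"hand":0.7},{"delta_pos":[0,0,0],"roll":0,"hand":0.8},{"delta_pos":[0,0,0],"roll":0,"hand":0.8},{"delta_pos":[0,0,0],"roll":0,"hand":0.8},{"delta_pos":[0,0,0],"roll":0,"hand":0.8}]' 40
```

```text
t: 2.32
ee_pos: [0.4545, 0.1601, 0.0579]
tool_rot: [-0.003, 3.141, 0.001]
contact_force: [0.4, -0.1, 0.0]
gripper_width: 0.0853
grasp_force: 0.0
t: 2.73
ee_pos: [0.4562, 0.1596, 0.0205]
tool_rot: [-0.002, 3.14, 0.001]
contact_force: [-0.9, 0.7, 0.6]
gripper_width: 0.064
grasp_force: 0.0
t: 3.15
ee_pos: [0.4571, 0.1591, 0.0216]
tool_rot: [0.001, 3.138, 0.002]
contact_force: [-1.4, -0.5, 5.9]
gripper_width: 0.0412
grasp_force: 39.8
```

```bash
python3 -m creep '[{"delta_pos":[0,0,-0.03],"roll":0,"hand":0.8},{"delta_pos":[0,0,-0.06],"roll":0,"hand":0.8},{"delta_pos":[0,0,-0.06],"roll":0,"hand":0.8},{"delta_pos":[0,0,-0.06],"roll":0,"hand":0.8},{"delta_pos":[0,0,-0.02],"roll":0,"hand":0.8}]' 40
python3 -m creep '[{"delta_pos":[-0.05,-0.07,0],"roll":0,"hand":0.8},{"delta_pos":[-0.05,-0.07,0],"roll":0,"hand":0.8},{"delta_pos":[-0.05,-0.07,0],"roll":0,"hand":0.8},{"delta_pos":[-0.05,-0.07,0],"roll":0,"hand":0.8},{"delta_pos":[-0.03,-0.04,0],"roll":0,"hand":0.8}]'
python3 -m creep '[{"delta_pos":[0,0,0],"roll":0,"hand":0.8},{"delta_pos":[0,0,0],"roll":0,"hand":0.8},{"delta_pos":[0,0,0],"roll":0,"hand":0.8}]'
python3 look.py w2 .57,-.003,.035,.12,.2 .585,-.019,.03,.055,.075
python3 - <<'E'
from h import *
b,Q=cloud('side');cv2.imwrite('pics/s2.png',b[150:330,220:420])
for z0,z1 in [(.135,.16),(.055,.09)]:
    q=Q[(np.hypot(Q[...,0]-.575,Q[...,1]+.005)<.05)&(Q[...,2]>z0)&(Q[...,2]<z1)];print(len(q),q.mean(0).round(4) if len(q) else '')
a=cv2.resize(cv2.imread('pics/w2.png'),(533,400));s=cv2.resize(b[180:300,280:360],(267,400))
cv2.imwrite('pics/v2.png',np.hstack([a,s]))
E
```

```text
t: 3.57
ee_pos: [0.4583, 0.1593, 0.1398]
tool_rot: [0.001, 3.133, 0.003]
contact_force: [1.2, 0.4, -2.3]
gripper_width: 0.0411
grasp_force: 41.4
t: 3.98
ee_pos: [0.5686, -0.0002, 0.1334]
tool_rot: [0.004, 3.141, -0.002]
contact_force: [-0.9, -0.3, -2.7]
gripper_width: 0.041
grasp_force: 41.6
t: 4.23
ee_pos: [0.5663, 0.0033, 0.133]
tool_rot: [-0.001, -3.139, -0.001]
contact_force: [0.1, 0.5, -3.0]
gripper_width: 0.0409
grasp_force: 41.6
4.2333 [0.5663 0.0033 0.133 ] [-1.     0.001  0.002] 0.04086395144201824 41.58600612776354 [ 0.11  0.51 -3.03]
.57,-.003,.035,.12,.2 17700 [0.5629 0.0013 0.1613] circ [ 0.561  -0.0036] 0.0332 med z 0.1609
.585,-.019,.03,.055,.075 269 [ 0.5854 -0.0264  0.0633] circ [ 0.5888 -0.0184] 0.0141 med z 0.0633
219 [ 0.5564 -0.0017  0.148 ]
111 [ 0.5835 -0.0214  0.0644]
```

View pics/v2.png

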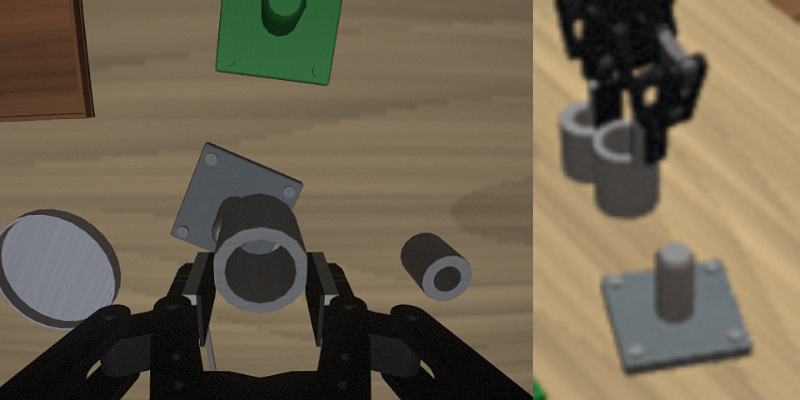

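The bush is held upright and centred in the fingers (wrist view at (262,268)), and the gauge is just ahead at (240,195). I'll align over the pin and descend with force checks.

```bash
python3 -m creep '[{"delta_pos":[-0.02,-0.021,0],"roll":0,"hand":0.8},{"delta_pos":[-0.02,-0.022,0],"roll":0,"hand":0.8},{"delta_pos":[0,0,0.03],"roll":0,"hand":0.8},{"delta_pos":[0,0,0.03],"roll":0,"hand":0.8},{"delta_pos":[0,0,0.01],"roll":0,"hand":0.8}]'
python3 -m creep '[{"delta_pos":[0,0,0],"roll":0,"hand":0.8},{"delta_pos":[0,0,0],"roll":0,"hand":0.8}]'
python3 - <<'E'
from h import *
# bush (held) and pin in side and top pictures
a,P=cloud('top');b,Q=cloud('side')
s=cv2.resize(b[210:300,285:360],(500,600),interpolation=cv2.INTER_CUBIC)
cv2.imwrite('pics/v3.png',s)
E
```

```text
t: 4.75
ee_pos: [0.5867, -0.0189, 0.0971]
tool_rot: [-0.001, -3.139, -0.0]
contact_force: [-1.1, -0.1, -3.4]
gripper_width: 0.0412
grasp_force: 41.6
t: 4.92
ee_pos: [0.5875, -0.0187, 0.0992]
tool_rot: [-0.0, -3.141, 0.0]
contact_force: [-0.3, 0.3, -2.0]
gripper_width: 0.0412
grasp_force: 41.6
```

View pics/v3.png

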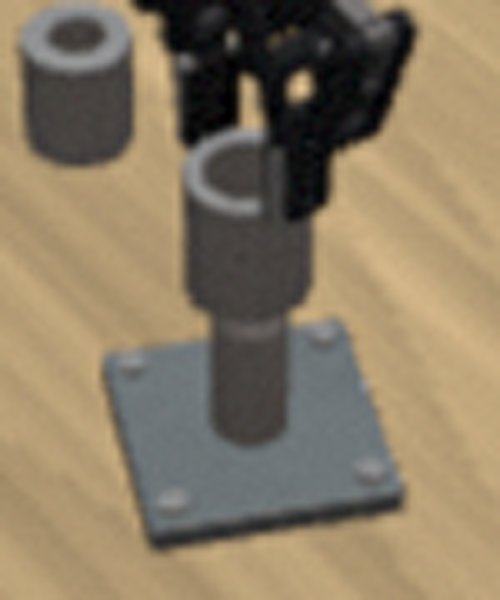

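Side view: the bush axis (x≈249) is over the pin axis (x≈249). Descending gently.

```bash
python3 -m creep '[{"delta_pos":[0,0,0.008],"roll":0,"hand":0.8},{"delta_pos":[0,0,0.008],"roll":0,"hand":0.8},{"delta_pos":[0,0,0.008],"roll":0,"hand":0.8},{"delta_pos":[0,0,0.004],"roll":0,"hand":0.8},{"delta_pos":[0,0,0],"roll":0,"hand":0.8}]'
python3 -m creep '[{"delta_pos":[0,0,0.008],"roll":0,"hand":0.8},{"delta_pos":[0,0,0.004],"roll":0,"hand":0.8},{"delta_pos":[0,0,0],"roll":0,"hand":0.8}]'
```

```text
t: 5.43
ee_pos: [0.5867, -0.0184, 0.0843]
tool_rot: [-0.001, -3.14, -0.0]
contact_force: [0.1, -0.2, -2.4]
gripper_width: 0.041
grasp_force: 41.6
t: 5.68
ee_pos: [0.5872, -0.0184, 0.0787]
tool_rot: [-0.001, -3.141, -0.0]
contact_force: [1.3, 0.8, -4.3]
gripper_width: 0.0411
grasp_force: 41.6
```

```bash
python3 -m creep '[{"delta_pos":[0,0,0.01],"roll":0,"hand":0.8},{"delta_pos":[0,0,0.01],"roll":0,"hand":0.8},{"delta_pos":[0,0,0],"roll":0,"hand":0.8}]'
python3 -m creep '[{"delta_pos":[0,0,0.01],"roll":0,"hand":0.8},{"delta_pos":[0,0,0.01],"roll":0,"hand":0.8},{"delta_pos":[0,0,0],"roll":0,"hand":0.8}]'
```

```text
t: 5.93
ee_pos: [0.5867, -0.0184, 0.0679]
tool_rot: [-0.001, -3.14, -0.0]
contact_force: [2.4, -0.0, -4.7]
gripper_width: 0.0411
grasp_force: 41.6
t: 6.18
ee_pos: [0.5869, -0.0184, 0.0579]
tool_rot: [-0.001, -3.141, -0.0]
contact_force: [2.9, 0.7, -4.0]
gripper_width: 0.0412
grasp_force: 41.5
```

```bash
python3 -m creep '[{"delta_pos":[-0.001,0,0.01],"roll":0,"hand":0.8},{"delta_pos":[0,0,0.01],"roll":0,"hand":0.8},{"delta_pos":[0,0,0.01],"roll":0,"hand":0.8},{"delta_pos":[0,0,0.01],"roll":0,"hand":0.8},{"delta_pos":[0,0,0],"roll":0,"hand":0.8}]'
python3 -m creep '[{"delta_pos":[0,0,0.006],"roll":0,"hand":0.8},{"delta_pos":[0,0,0.003],"roll":0,"hand":0.8},{"delta_pos":[0,0,0],"roll":0,"hand":0.8}]'
```

```text
t: 6.6
ee_pos: [0.5879, -0.0185, 0.0381]
tool_rot: [0.001, 3.141, 0.0]
contact_force: [2.6, 0.5, -4.4]
gripper_width: 0.041
grasp_force: 41.5
t: 6.85
ee_pos: [0.588, -0.0185, 0.0346]
tool_rot: [0.001, 3.141, 0.0]
contact_force: [3.6, 0.4, -5.2]
gripper_width: 0.0409
grasp_force: 41.5
```

```bash
python3 -m creep '[{"delta_pos":[0,0,0.002],"roll":0,"hand":0.8},{"delta_pos":[0,0,0],"roll":0,"hand":0.8},{"delta_pos":[0,0,0],"roll":0,"hand":0.8}]'
python3 -m creep '[{"delta_pos":[0,0,0.002],"roll":0,"hand":0.8},{"delta_pos":[0,0,0],"roll":0,"hand":0.8},{"delta_pos":[0,0,0],"roll":0,"hand":0.8},{"delta_pos":[0,0,0],"roll":0,"hand":0.8}]'
```

```text
t: 7.1
ee_pos: [0.588, -0.0186, 0.0339]
tool_rot: [0.001, 3.141, -0.0]
contact_force: [2.2, 0.7, -2.8]
gripper_width: 0.041
grasp_force: 41.7
t: 7.43
ee_pos: [0.5885, -0.0187, 0.0337]
tool_rot: [0.001, 3.14, -0.0]
contact_force: [-0.0, -0.3, 3.9]
gripper_width: 0.0409
grasp_force: 42.4
```

It seats fully (the expected height was 0.0336), so the near bush fits. It goes to the tray.

```bash
python3 -m creep '[{"delta_pos":[0,0,-0.02],"roll":0,"hand":0.8},{"delta_pos":[0,0,-0.03],"roll":0,"hand":0.8},{"delta_pos":[0,0,-0.04],"roll":0,"hand":0.8},{"delta_pos":[0,0,-0.05],"roll":0,"hand":0.8},{"delta_pos":[0,0,-0.04],"roll":0,"hand":0.8}]'
python3 -m creep '[{"delta_pos":[0,0,0],"roll":0,"hand":0.8},{"delta_pos":[0.04,-0.05,0],"roll":0,"hand":0.8},{"delta_pos":[0.05,-0.064,0],"roll":0,"hand":0.8},{"delta_pos":[0.05,-0.064,0],"roll":0,"hand":0.8},{"delta_pos":[0.05,-0.064,0],"roll":0,"hand":0.8}]'
python3 -m creep '[{"delta_pos":[0.05,-0.064,0],"roll":0,"hand":0.8},{"delta_pos":[0.043,-0.053,0],"roll":0,"hand":0.8},{"delta_pos":[0,0,0],"roll":0,"hand":0.8},{"delta_pos":[0,0,0],"roll":0,"hand":0.8}]'
python3 look.py w4 .446,-.198,.1,.002,.03
```

```text
t: 7.85
ee_pos: [0.5865, -0.0184, 0.1225]
tool_rot: [-0.0, -3.138, -0.0]
contact_force: [0.5, -0.2, -2.5]
gripper_width: 0.0409
grasp_force: 42.5
t: 8.27
ee_pos: [0.4899, -0.1396, 0.12]
tool_rot: [0.002, -3.137, -0.002]
contact_force: [0.6, -0.5, -3.0]
gripper_width: 0.0411
grasp_force: 42.5
t: 8.6
ee_pos: [0.4439, -0.1984, 0.1205]
tool_rot: [-0.006, -3.138, -0.003]
contact_force: [-0.3, 0.3, -3.3]
gripper_width: 0.041
grasp_force: 42.5
8.6 [ 0.4439 -0.1984  0.1205] [-1.     0.004  0.003] 0.04098910676199351 42.54602896166034 [-0.31  0.26 -3.34]
.446,-.198,.1,.002,.03 25272 [ 0.433  -0.1997  0.0056] circ [ 0.4456 -0.1976] 0.099 med z 0.004
```

View pics/w4.png

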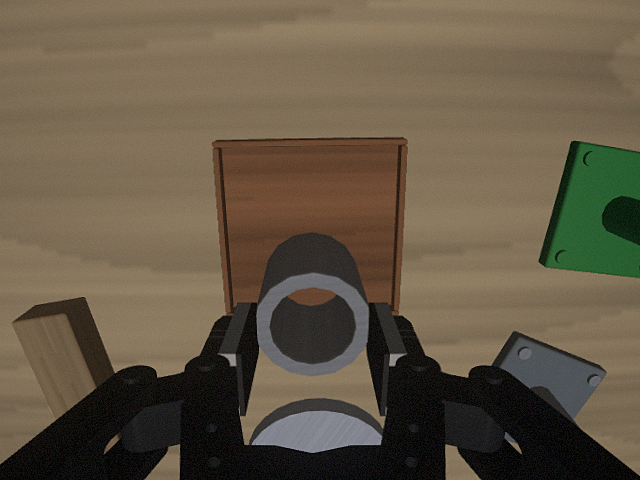

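The bush (313,325) is held over the tray (310,225). Lowering.

```bash
python3 -m creep '[{"delta_pos":[0,0,0.05],"roll":0,"hand":0.8},{"delta_pos":[0,0,0.06],"roll":0,"hand":0.8},{"delta_pos":[0,0,0.05],"roll":0,"hand":0.8},{"delta_pos":[0,0,0.016],"roll":0,"hand":0.8},{"delta_pos":[0,0,0],"roll":0,"hand":0.8}]'
python3 -m creep '[{"delta_pos":[0,0,0.005],"roll":0,"hand":0.8},{"delta_pos":[0,0,0.003],"roll":0,"hand":0.8},{"delta_pos":[0,0,0],"roll":0,"hand":0.8},{"delta_pos":[0,0,0],"roll":0,"hand":0.8}]'
```

```text
t: 9.07
ee_pos: [0.4441, -0.1955, 0.0311]
tool_rot: [0.002, -3.135, -0.006]
contact_force: [-0.6, 0.3, -3.0]
gripper_width: 0.0407
grasp_force: 42.5
t: 9.4
ee_pos: [0.4474, -0.1985, 0.0322]
tool_rot: [0.0, 3.139, -0.002]
contact_force: [0.3, -0.2, -3.0]
gripper_width: 0.0407
grasp_force: 42.5
```

```bash
python3 -m creep '[{"delta_pos":[0,0,0.006],"roll":0,"hand":0.8},{"delta_pos":[0,0,0.004],"roll":0,"hand":0.8},{"delta_pos":[0,0,0],"roll":0,"hand":0.8},{"delta_pos":[0,0,0],"roll":0,"hand":0.8}]'
python3 -m creep '[{"delta_pos":[0,0,0.003],"roll":0,"hand":0.8},{"delta_pos":[0,0,0],"roll":0,"hand":0.8},{"delta_pos":[0,0,0],"roll":0,"hand":0.8}]'
```

```text
t: 9.73
ee_pos: [0.4463, -0.1981, 0.0258]
tool_rot: [0.001, 3.141, -0.0]
contact_force: [0.3, -0.7, -1.6]
gripper_width: 0.0408
grasp_force: 42.6
t: 9.98
ee_pos: [0.4469, -0.1983, 0.0257]
tool_rot: [0.001, 3.141, -0.0]
contact_force: [-3.3, 1.1, 5.8]
gripper_width: 0.0409
grasp_force: 43.5
```

```bash
python3 -m creep '[{"delta_pos":[0,0,0],"roll":0,"hand":0.35},{"delta_pos":[0,0,0],"roll":0,"hand":0.2},{"delta_pos":[0,0,0],"roll":0,"hand":0.2},{"delta_pos":[0,0,-0.02],"roll":0,"hand":0.2},{"delta_pos":[0,0,-0.05],"roll":0,"hand":0.2}]'
python3 -m creep '[{"delta_pos":[0,0,-0.06],"roll":0,"hand":0},{"delta_pos":[0,0,-0.07],"roll":0,"hand":0},{"delta_pos":[0,0,-0.07],"roll":0,"hand":0},{"delta_pos":[0,0,-0.07],"roll":0,"hand":0},{"delta_pos":[0,0,-0.03],"roll":0,"hand":0}]'
python3 look.py w5 .446,-.198,.035,.044,.07
python3 -m creep '[{"delta_pos":[-0.031,0.059,0],"roll":0,"hand":0},{"delta_pos":[-0.031,0.059,0],"roll":0,"hand":0},{"delta_pos":[-0.031,0.059,0],"roll":0,"hand":0},{"delta_pos":[-0.031,0.059,0],"roll":0,"hand":0},{"delta_pos":[-0.031,0.059,0],"roll":0,"hand":0}]'
python3 -m creep '[{"delta_pos":[-0.031,0.059,0],"roll":0,"hand":0},{"delta_pos":[-0.031,0.059,0],"roll":0,"hand":0},{"delta_pos":[-0.031,0.059,0],"roll":0,"hand":0},{"delta_pos":[-0.031,0.059,0],"roll":0,"hand":0},{"delta_pos":[-0.031,0.059,0],"roll":0,"hand":0}]'
python3 -m creep '[{"delta_pos":[-0.031,0.059,0],"roll":0,"hand":0},{"delta_pos":[-0.031,0.059,0],"roll":0,"hand":0},{"delta_pos":[0,0,0],"roll":0,"hand":0},{"delta_pos":[0,0,0],"roll":0,"hand":0},{"delta_pos":[0,0,0],"roll":0,"hand":0}]'
python3 look.py w6 .632,.158,.035,.044,.06 .585,-.019,.03,.057,.075
python3 - <<'E'
from h import *
b,Q=cloud('side');q=Q[(np.hypot(Q[...,0]-.446,Q[...,1]+.198)<.05)&(Q[...,2]>.048)&(Q[...,2]<.07)];print(len(q),q.mean(0).round(4))
cv2.imwrite('pics/v6.png',np.hstack([cv2.resize(cv2.imread('pics/w6.png'),(480,360)),cv2.resize(b[290:400,260:370],(320,360))]))
E
```

```text
t: 10.4
ee_pos: [0.4435, -0.1964, 0.0564]
tool_rot: [-0.001, -3.135, -0.006]
contact_force: [-0.2, -0.5, -0.4]
gripper_width: 0.0684
grasp_force: 0.0
t: 10.82
ee_pos: [0.4482, -0.1991, 0.216]
tool_rot: [0.0, 3.134, -0.007]
contact_force: [0.1, -0.7, -0.1]
gripper_width: 0.0855
grasp_force: 0.0
10.8167 [ 0.4482 -0.1991  0.216 ] [-1.     0.    -0.008] 0.08547888309062343 0.0 [ 0.13 -0.68 -0.09]
.446,-.198,.035,.044,.07 1318 [ 0.4451 -0.1989  0.0528] circ [ 0.4458 -0.1991] 0.0221 med z 0.0535
t: 11.28
ee_pos: [0.524, -0.049, 0.2091]
tool_rot: [-0.001, -3.141, 0.0]
contact_force: [0.7, -0.5, 0.2]
gripper_width: 0.0852
grasp_force: 0.0
t: 11.7
ee_pos: [0.6015, 0.0986, 0.2089]
tool_rot: [-0.0, -3.141, 0.0]
contact_force: [0.4, -0.6, -0.2]
gripper_width: 0.0858
grasp_force: 0.0
t: 12.12
ee_pos: [0.6319, 0.1558, 0.2086]
tool_rot: [0.0, -3.14, 0.001]
contact_force: [-0.1, -1.0, 0.1]
gripper_width: 0.0853
grasp_force: 0.0
12.1167 [0.6319 0.1558 0.2086] [-1.    -0.     0.001] 0.08531058626402536 0.0 [-0.11 -1.02  0.07]
.632,.158,.035,.044,.06 1736 [0.6347 0.1581 0.0495] circ [0.6357 0.1581] 0.0221 med z 0.0497
.585,-.019,.03,.057,.075 1061 [ 0.5882 -0.0155  0.0649] circ [ 0.5888 -0.0184] 0.0145 med z 0.0659
237 [ 0.4429 -0.1993  0.0529]
```

View pics/v6.png

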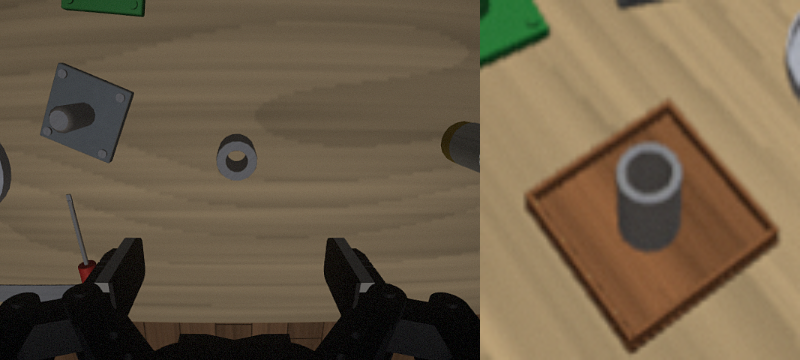

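The first bush stands upright in the tray (side crop (648,195); wrist fit top 53.5 mm, as expected). The far bush is at wrist (237,158), i.e. (0.635,0.158). Gripping it.

```bash
python3 -m creep '[{"delta_pos":[-0.006,0.004,0.06],"roll":0,"hand":0},{"delta_pos":[0,0,0.06],"roll":0,"hand":0},{"delta_pos":[0,0,0.06],"roll":0,"hand":0},{"delta_pos":[0,0,0.06],"roll":0,"hand":0},{"delta_pos":[0,0,0.06],"roll":0,"hand":0}]' 40
python3 -m creep '[{"delta_pos":[0,0,0.05],"roll":0,"hand":0},{"delta_pos":[0,0,0.025],"roll":0,"hand":0},{"delta_pos":[0,0,0],"roll":0,"hand":0},{"delta_pos":[0,0,0],"roll":0,"hand":0.4},{"delta_pos":[0,0,0],"roll":0,"hand":0.6}]'
python3 -m creep '[{"delta_pos":[0,0,0],"roll":0,"hand":0.7},{"delta_pos":[0,0,0],"roll":0,"hand":0.8},{"delta_pos":[0,0,0],"roll":0,"hand":0.8},{"delta_pos":[0,0,0],"roll":0,"hand":0.8},{"delta_pos":[0,0,0],"roll":0,"hand":0.8}]' 40
python3 -m creep '[{"delta_pos":[0,0,-0.03],"roll":0,"hand":0.8},{"delta_pos":[0,0,-0.06],"roll":0,"hand":0.8},{"delta_pos":[0,0,-0.06],"roll":0,"hand":0.8},{"delta_pos":[0,0,-0.06],"roll":0,"hand":0.8},{"delta_pos":[0,0,0],"roll":0,"hand":0.8}]'
python3 -m creep '[{"delta_pos":[0,0,0],"roll":0,"hand":0.8},{"delta_pos":[0,0,0],"roll":0,"hand":0.8}]'
```

```text
t: 12.63
ee_pos: [0.6351, 0.1566, 0.0585]
tool_rot: [0.003, 3.141, -0.0]
contact_force: [0.2, 0.3, -1.1]
gripper_width: 0.0851
grasp_force: 0.0
t: 13.05
ee_pos: [0.637, 0.1578, 0.0242]
tool_rot: [0.001, 3.138, 0.001]
contact_force: [-0.7, -0.8, -0.4]
gripper_width: 0.0638
grasp_force: 0.0
t: 13.47
ee_pos: [0.6373, 0.1581, 0.0251]
tool_rot: [0.0, 3.137, 0.0]
contact_force: [-2.3, -0.6, 6.3]
gripper_width: 0.0394
grasp_force: 39.5
t: 13.88
ee_pos: [0.6399, 0.1589, 0.1362]
tool_rot: [0.0, 3.128, 0.004]
contact_force: [1.9, 0.3, -1.4]
gripper_width: 0.0393
grasp_force: 41.2
t: 14.05
ee_pos: [0.6345, 0.1579, 0.1261]
tool_rot: [-0.0, -3.14, 0.0]
contact_force: [0.9, 0.6, -3.9]
gripper_width: 0.039
grasp_force: 40.9
```

```bash
python3 -m creep '[{"delta_pos":[0.015,-0.059,0],"roll":0,"hand":0.8},{"delta_pos":[0.016,-0.059,0],"roll":0,"hand":0.8},{"delta_pos":[0.015,-0.059,0],"roll":0,"hand":0.8},{"delta_pos":[0.016,-0.059,0],"roll":0,"hand":0.8},{"delta_pos":[0.015,-0.059,0],"roll":0,"hand":0.8}]'
python3 -m creep '[{"delta_pos":[0.016,-0.059,0],"roll":0,"hand":0.8},{"delta_pos":[0,0,0],"roll":0,"hand":0.8},{"delta_pos":[0,0,0.025],"roll":0,"hand":0.8},{"delta_pos":[0,0,0.02],"roll":0,"hand":0.8},{"delta_pos":[0,0,0],"roll":0,"hand":0.8}]'
python3 -m creep '[{"delta_pos":[0,0,0],"roll":0,"hand":0.8},{"delta_pos":[0,0,0],"roll":0,"hand":0.8}]'
```

```text
t: 14.47
ee_pos: [0.5942, 0.0095, 0.1235]
tool_rot: [0.0, -3.136, -0.001]
contact_force: [0.2, 0.1, -3.4]
gripper_width: 0.039
grasp_force: 41.0
t: 14.88
ee_pos: [0.5857, -0.0178, 0.099]
tool_rot: [0.001, -3.133, -0.002]
contact_force: [-0.8, 0.8, -4.4]
gripper_width: 0.0391
grasp_force: 41.0
t: 15.05
ee_pos: [0.5885, -0.018, 0.1033]
tool_rot: [0.002, -3.14, -0.0]
contact_force: [0.9, 0.6, -2.8]
gripper_width: 0.0393
grasp_force: 41.2
```

```bash
python3 -m creep '[{"delta_pos":[0,-0.001,0.008],"roll":0,"hand":0.8},{"delta_pos":[0,0,0.008],"roll":0,"hand":0.8},{"delta_pos":[0,0,0.002],"roll":0,"hand":0.8},{"delta_pos":[0,0,0],"roll":0,"hand":0.8}]'
python3 -m creep '[{"delta_pos":[0,0,0.003],"roll":0,"hand":0.8},{"delta_pos":[0,0,0],"roll":0,"hand":0.8},{"delta_pos":[0,0,0],"roll":0,"hand":0.8}]'
```

```text
t: 15.38
ee_pos: [0.5885, -0.0193, 0.0947]
tool_rot: [-0.0, -3.141, -0.0]
contact_force: [-0.3, -0.1, -2.3]
gripper_width: 0.039
grasp_force: 41.2
t: 15.63
ee_pos: [0.5888, -0.0196, 0.0938]
tool_rot: [0.001, 3.141, 0.0]
contact_force: [-0.4, -0.4, -2.4]
gripper_width: 0.0394
grasp_force: 41.2
```

```bash
python3 -m creep '[{"delta_pos":[0,0,0.003],"roll":0,"hand":0.8},{"delta_pos":[0,0,0],"roll":0,"hand":0.8},{"delta_pos":[0,0,0],"roll":0,"hand":0.8}]'
```

```text
t: 15.88
ee_pos: [0.5888, -0.0196, 0.0922]
tool_rot: [0.001, 3.142, -0.0]
contact_force: [1.4, -0.1, -3.6]
gripper_width: 0.0392
grasp_force: 41.1
```

```bash
python3 -m creep '[{"delta_pos":[0.001,0.001,0.002],"roll":0,"hand":0.8},{"delta_pos":[0,0,0],"roll":0,"hand":0.8},{"delta_pos":[0,0,0],"roll":0,"hand":0.8}]'
python3 -m creep '[{"delta_pos":[0,0,0.002],"roll":0,"hand":0.8},{"delta_pos":[0,0,0],"roll":0,"hand":0.8},{"delta_pos":[0,0,0],"roll":0,"hand":0.8}]'
```

```text
t: 16.13
ee_pos: [0.5884, -0.019, 0.0913]
tool_rot: [0.001, 3.141, 0.0]
contact_force: [0.4, 1.2, -3.5]
gripper_width: 0.039
grasp_force: 40.9
t: 16.38
ee_pos: [0.5884, -0.019, 0.0903]
tool_rot: [0.001, 3.141, 0.0]
contact_force: [1.0, 0.3, -2.9]
gripper_width: 0.0393
grasp_force: 40.8
```

```bash
python3 -m creep '[{"delta_pos":[0,0,0.002],"roll":0,"hand":0.8},{"delta_pos":[0,0,0],"roll":0,"hand":0.8},{"delta_pos":[0,0,0],"roll":0,"hand":0.8}]'
```

```text
t: 16.63
ee_pos: [0.5886, -0.0189, 0.0895]
tool_rot: [0.001, 3.141, 0.0]
contact_force: [0.1, 0.8, -1.6]
gripper_width: 0.039
grasp_force: 41.2
```

```bash
python3 -m creep '[{"delta_pos":[0,0,0.002],"roll":0,"hand":0.8},{"delta_pos":[0,0,0],"roll":0,"hand":0.8},{"delta_pos":[0,0,0],"roll":0,"hand":0.8}]'
```

```text
t: 16.88
ee_pos: [0.589, -0.019, 0.0892]
tool_rot: [0.001, 3.14, 0.0]
contact_force: [0.1, 0.8, 3.7]
gripper_width: 0.0391
grasp_force: 42.8
```

It stops at the tip (expected TCP height 0.090). Holding with light pressure.

```bash
python3 -m creep '[{"delta_pos":[0,0,0.001],"roll":0,"hand":0.8},{"delta_pos":[0,0,0],"roll":0,"hand":0.8},{"delta_pos":[0,0,0],"roll":0,"hand":0.8},{"delta_pos":[0,0,0],"roll":0,"hand":0.8},{"delta_pos":[0,0,0],"roll":0,"hand":0.8}]'
python3 - <<'E'
from h import *
b,Q=cloud('side');cv2.imwrite('pics/v7.png',cv2.resize(b[210:300,285:360],(500,600),interpolation=cv2.INTER_CUBIC))
E
```

```text
t: 17.3
ee_pos: [0.5893, -0.019, 0.0891]
tool_rot: [0.001, 3.139, 0.0]
contact_force: [-0.5, 1.3, 5.4]
gripper_width: 0.0396
grasp_force: 43.7
```

View pics/v7.png

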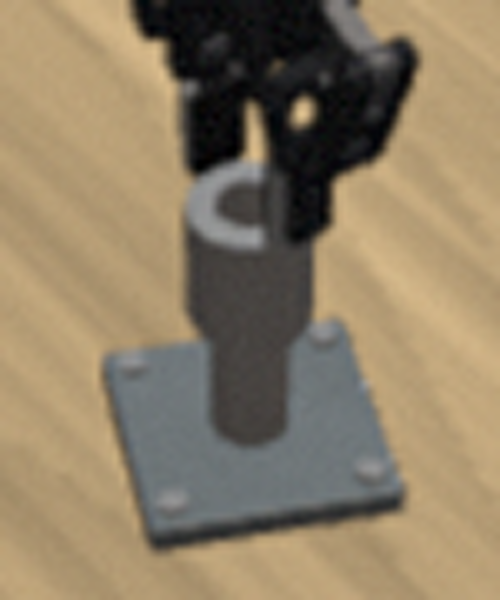

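The bush (249,265) is coaxial on the pin tip. Now to the dish.

```bash
python3 -m creep '[{"delta_pos":[0,0,-0.02],"roll":0,"hand":0.8},{"delta_pos":[0,0,-0.03],"roll":0,"hand":0.8},{"delta_pos":[0,0,-0.02],"roll":0,"hand":0.8},{"delta_pos":[0,0,0],"roll":0,"hand":0.8},{"delta_pos":[-0.018,-0.05,0],"roll":0,"hand":0.8}]'
python3 -m creep '[{"delta_pos":[-0.022,-0.06,0],"roll":0,"hand":0.8},{"delta_pos":[-0.022,-0.06,0],"roll":0,"hand":0.8},{"delta_pos":[-0.022,-0.06,0],"roll":0,"hand":0.8},{"delta_pos":[-0.022,-0.06,0],"roll":0,"hand":0.8},{"delta_pos":[-0.022,-0.056,0],"roll":0,"hand":0.8}]'
python3 -m creep '[{"delta_pos":[0,0,0],"roll":0,"hand":0.8},{"delta_pos":[0,0,0.04],"roll":0,"hand":0.8},{"delta_pos":[0,0,0.05],"roll":0,"hand":0.8},{"delta_pos":[0,0,0.05],"roll":0,"hand":0.8},{"delta_pos":[0,0,0.02],"roll":0,"hand":0.8}]'
python3 -m creep '[{"delta_pos":[0,0,0],"roll":0,"hand":0.8},{"delta_pos":[0,0,0],"roll":0,"hand":0.8},{"delta_pos":[0,0,0],"roll":0,"hand":0.8}]'
```

```text
t: 17.77
ee_pos: [0.5964, -0.0413, 0.1228]
tool_rot: [0.005, -3.141, -0.003]
contact_force: [0.6, 0.3, -3.3]
gripper_width: 0.0392
grasp_force: 41.3
t: 18.18
ee_pos: [0.6518, -0.1937, 0.1214]
tool_rot: [-0.001, -3.14, -0.0]
contact_force: [-0.7, 1.0, -3.3]
gripper_width: 0.0394
grasp_force: 41.2
t: 18.6
ee_pos: [0.6487, -0.1908, 0.0372]
tool_rot: [-0.001, -3.134, -0.004]
contact_force: [-2.2, 0.2, -3.9]
gripper_width: 0.0391
grasp_force: 41.2
t: 18.85
ee_pos: [0.6534, -0.1923, 0.0445]
tool_rot: [0.0, 3.139, -0.002]
contact_force: [0.2, -0.1, -3.1]
gripper_width: 0.0389
grasp_force: 41.4
```

15 mm still to go.

```bash
python3 -m creep '[{"delta_pos":[0,0,0.01],"roll":0,"hand":0.8},{"delta_pos":[0,0,0.01],"roll":0,"hand":0.8},{"delta_pos":[0,0,0.006],"roll":0,"hand":0.8},{"delta_pos":[0,0,0],"roll":0,"hand":0.8},{"delta_pos":[0,0,0],"roll":0,"hand":0.8}]'
python3 -m creep '[{"delta_pos":[0,0,0.003],"roll":0,"hand":0.8},{"delta_pos":[0,0,0],"roll":0,"hand":0.8},{"delta_pos":[0,0,0],"roll":0,"hand":0.8}]'
```

```text
t: 19.27
ee_pos: [0.6521, -0.192, 0.0296]
tool_rot: [-0.001, -3.141, -0.0]
contact_force: [0.4, 0.6, -3.7]
gripper_width: 0.039
grasp_force: 41.4
t: 19.52
ee_pos: [0.6527, -0.1922, 0.0293]
tool_rot: [0.0, 3.141, -0.0]
contact_force: [-1.7, 0.8, 3.1]
gripper_width: 0.0391
grasp_force: 43.4
```

On the floor. Releasing, lifting, and checking.

```bash
python3 -m creep '[{"delta_pos":[0,0,0],"roll":0,"hand":0.35},{"delta_pos":[0,0,0],"roll":0,"hand":0.2},{"delta_pos":[0,0,0],"roll":0,"hand":0.2},{"delta_pos":[0,0,-0.02],"roll":0,"hand":0.2},{"delta_pos":[0,0,-0.05],"roll":0,"hand":0.2}]'
python3 -m creep '[{"delta_pos":[0,0,-0.06],"roll":0,"hand":0},{"delta_pos":[0,0,-0.07],"roll":0,"hand":0},{"delta_pos":[0,0,-0.07],"roll":0,"hand":0},{"delta_pos":[0,0,-0.07],"roll":0,"hand":0},{"delta_pos":[0,0,0],"roll":0,"hand":0}]'
python3 -m creep '[{"delta_pos":[0,0,0],"roll":0,"hand":0},{"delta_pos":[0,0,0],"roll":0,"hand":0}]'
python3 look.py w8 .651,-.192,.035,.044,.07 .446,-.198,.035,.044,.07
python3 - <<'E'
from h import *
b,Q=cloud('side');cv2.imwrite('pics/v8.png',b)
E
```

```text
t: 19.93
ee_pos: [0.6493, -0.191, 0.0594]
tool_rot: [-0.001, -3.134, -0.004]
contact_force: [-0.7, 0.3, -1.0]
gripper_width: 0.0682
grasp_force: 0.0
t: 20.35
ee_pos: [0.6567, -0.1937, 0.2099]
tool_rot: [0.0, 3.126, -0.009]
contact_force: [1.3, -0.1, 1.6]
gripper_width: 0.0853
grasp_force: 0.0
t: 20.52
ee_pos: [0.6522, -0.192, 0.1988]
tool_rot: [0.001, 3.141, -0.0]
contact_force: [-1.2, -0.9, -1.0]
gripper_width: 0.0855
grasp_force: 0.0
20.5167 [ 0.6522 -0.192   0.1988] [-1.     0.    -0.001] 0.08545484600938849 0.0 [-1.2  -0.88 -0.97]
.651,-.192,.035,.044,.07 1975 [ 0.65   -0.1922  0.0532] circ [ 0.651 -0.192] 0.0221 med z 0.0536
.446,-.198,.035,.044,.07 few
```

View pics/v8.png

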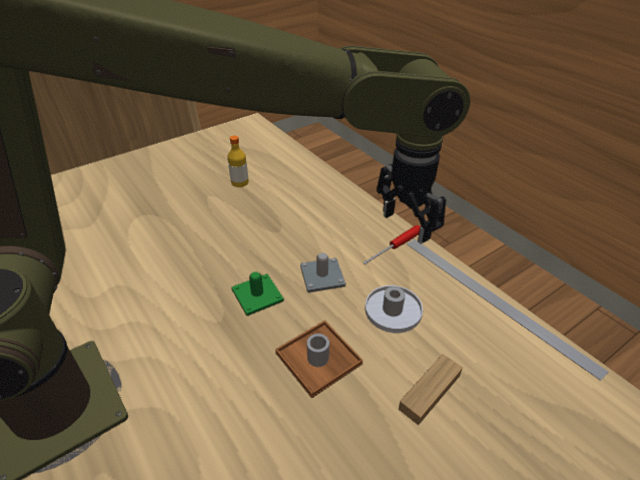

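Both bushes are standing in place: the tray one at (318,350) and the dish one at (394,300). The bystanders haven't moved.

```bash
python3 -c "
from station import close_job
print(close_job())"
```

```text
the job is handed in; nothing more can be done
None
```

Job handed in at about 20.5 s, verdict not shown: the near bush slid fully down the pin and stands in the square tray, the far one stopped at the tip and stands in the round dish, and the bystanders look unmoved in the last picture.

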